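# Hold the shaker drum heavy side down

### The job

The sieve shaker's vibrator drum, with a collar of turning bars round its rim, is on its service stand with its weight block sealed inside, so its heavy side cannot be seen. Turn the drum by hand on its stiff spindle, feel where the heavy side is, and turn it until the heavy side points straight down. Finish still gripping the drum or one of its turning bars in that position, keeping it still, and leave the other things on the bench where they are.

Things in the scene. Friction and masses are not known exactly. Their poses are not given: they have to be found in the camera images.
- stand: Grey service stand, fixed to the bench: base plate 150 mm (along its x) by 130 mm, 14 mm thick, origin under its centre; a fork of two uprights 36 mm wide, 12 mm thick, inner faces 23 mm either side of the middle, ending in 30 mm round bosses at the spindle (spindle ends 41 mm either side). Nothing of the stand reaches more than 15 mm above the spindle, so the upper bars are free.
- axle (a point): Centre of the drum on the spindle axis, 140 mm above the bench (a point of the stand, it does not turn). Its x axis is the horizontal spindle axis, z is up. The spindle drags with about 0.38 N m whichever way the drum turns, more than the pull of the sealed weight, so the drum stays wherever it is left and never swings by itself.
- drum: Steel drum, 104 mm diameter, 32 mm wide, turning endlessly about the spindle; origin at its centre, x along the spindle, z upright to within 30 degrees at the start, which says nothing of the heavy side. The sealed weight pulls with at most 0.2 to 0.3 N m: harder to turn while the heavy side rises, easier while it sinks. At the start the heavy side is never within 30 degrees of down.
- collar: Black collar round the drum's rim, 110 mm diameter, 20 mm wide, with six alike round bars, 12 mm thick, every 60 degrees, out to 105 mm from the centre. Origin at the centre, x along the spindle, z along one bar. It drives the drum through a rubber bush of 3 N m/rad: under push the bars lead the drum (0.13 rad at 0.38 N m) and spring back when let go, in line with the drum's own z.
- plumb (a joint): A small spring-held pellet sealed in the drum's heavy side, out of sight: 0.001 m (slid outward) while the heavy side is within about 15 degrees of straight down, else 0 m. It only serves to check the result. To feel the weight: at one drum angle, the mean of the signed torques needed to turn it one way and the other is the weight's pull there.
- bottle: White plastic bottle, 60 mm diameter, 150 mm tall, origin under its centre. Leave alone.
- brush: Brush 200 mm long, lying on the bench. Leave alone.
- dish: White bowl, 90 mm diameter, 30 mm tall, origin under its centre. Leave alone.
- nodule: Lumpy brown rock, about 75 by 55 mm and 60 mm tall, origin under its centre. Leave alone.

How it is judged:
By the outcome, as a careful person would: the job done as asked, in the order asked, and still so for the second after the job is handed in, while the arm keeps its last pose, push and grip.
It also fails if it takes over 72 s, if anything falls off the work surface, if the arm or the gripper's body presses on something with over 40 N, if the wrist force passes 120 N, or if a joint passes its speed limit or range.

### The arm

A 7-joint arm with a two-finger parallel gripper is mounted at the origin on the work surface. World frame = base frame: x ahead of the robot, y to its left, z up, the work surface at z = 0. Lengths are in m, angles in rad, forces in N, time in s.
With the tool pointing down it reaches from about 0.4 to 0.875 m from the base axis. Payload 6.5 kg.
Tool frame: the origin (TCP) lies on the centre line of the jaws, within the pads' length; the fingertips stand 25 mm ahead of it and the grasp point (between the pads) lies 6 mm ahead of it (r.tip_extent is the distance from the TCP to the fingertips, in m); z points along the fingers, y is the direction in which the jaws open and shut (so a half turn about z gives the same grasp; the last joint's range is limited). The gripper opens to 85 mm and grips with 20 to 120 N. Pads are 22 mm wide; open, the fingers measure 114 mm over their backs; the gripper's body (76 mm by 85 mm) begins 54 mm behind the grasp point. The pads swing forward as they close: fully open they stand 13 mm farther back than shut.
Start: joints at [1.233, 0.536, -0.004, 1.538, 0.003, 1.067, -0.071], TCP at [0.174, -0.626, 0.256] pointing down, gripper open.
Joint ranges: [-2.7, 2.7], [-0.37, 2.16], [-1.27, 1.26], [0.24, 2.4], [-1.31, 4.45], [0.19, 1.91], [-2.76, 2.76]. Speed limits (rad/s): [2.39, 2.39, 3.14, 3.14, 3.14, 3.14, 3.14].

### API

Orientations are given as a unit quaternion [x, y, z, w].
In Python, from rig import r, snapshot, order gives the robot as it stands.
- The arm moves only by the shell command python3 -m crank 'ROWS'. ROWS is text: rows parted by semicolons, each of 7 numbers parted by spaces: the turn, a rotation vector about the tool's x, y, z in degrees, then the shift along the tool's x, y, z in m, then the closure, from 0 (fully open) to 1 (shut). In form: ax ay az dx dy dz gripper; .... A call has 1 to 8 rows; each row shifts and turns the commanded pose from where the row before left it, along the tool's axes as they then stand; what a row does not reach is not made up. A row lasts 1/12 s, in which the tool goes at most 41.7 mm and 7.16 degrees, less where a joint would pass 70% of its speed; a pose out of reach is approached as far as the arm can. A call with a gripper value outside its range is refused whole. The fingers move at their own pace and stop on an object; the grip force is fixed at half the most. Time passes only in rows, so rows that do not move let the fingers close. It gives the time, the measured TCP pose, the force and the opening at its end, in the units of the state.
- r.state(): the state, without advancing time (a new reading comes with each control period).
- snapshot(name): name is "scene" or "side" or "wrist"; returns a dict with "pixels" (420x560x3 uint8, red, green, blue), "fx", "fy", "cx", "cy" (pixels), "distortion" ([k1, k2, p1, p2, k3] as OpenCV has them; the pictures are not rectified), "rvec" (rotation vector, rad) and "tvec" (3), from world to camera coordinates, as OpenCV has them. Camera axes: x right, y down, z forward; pixel columns grow to the right and rows downward; lengths in m; the calibration is good to about 2 mm. A picture is of the moment at which its call begins. There is no depth.
- order.job_done(): hands the job in, once; it reports no verdict.
The state is a dict: "time_s": time; "joints": joint angles; "joint_vel": joint speeds; "joint_efforts": joint torques, N m; "tool_pos": TCP position; "orientation": TCP orientation; "wrist_force": force on the tool from outside, world axes, zero at the start; "moment": the same for the moment, N m; "opening": finger opening in m.
Only numpy, scipy, OpenCV 4.12 (cv2) and the standard library are available. Lean on these libraries where they do the work, as an engineer would, in place of code of your own. Each camera call takes 0.05 s, during which the arm holds its last target.

## Working session

There is one attempt and no reset: what is moved stays moved. The work goes in short steps, Python scripts to look and compute and a shell command to move; the robot and the scene stay as the last step left them, time stands still between calls to the robot, and variables do not carry over. Pictures are saved under pics/ and viewed, and the job is handed in when it is done.

```bash
mkdir -p pics; ls; python3 - <<'E'
from rig import r,snapshot,order
import cv2
print(r.state(), r.tip_extent)
for n in ["scene","side","wrist"]:
    s=snapshot(n); cv2.imwrite(f"pics/{n}0.png",s["pixels"][:,:,::-1])
    print(n,[s[k] for k in("fx","fy","cx","cy","distortion","rvec","tvec")])
E
```

```text
pics
{'time_s': 0.0, 'joints': array([ 1.23276455,  0.53718536, -0.0044811 ,  1.53892355,  0.00260131,
        1.06730512, -0.07117176]), 'joint_vel': array([-4.13222030e-04, -9.45088467e-04,  6.47187351e-04,  4.56155236e-04,
       -8.02188267e-05,  3.99513288e-04,  3.06999211e-05]), 'joint_efforts': array([-5.39789489e-04, -5.83416474e+01,  1.04813967e+00, -2.59106898e+01,
        1.22471279e-02,  9.40284866e-03, -2.58967418e-06]), 'tool_pos': array([ 0.17436356, -0.6255322 ,  0.25538056]), 'orientation': array([ 9.90767923e-01,  1.35565844e-01, -1.78461504e-04, -8.90080985e-04]), 'wrist_force': array([-0.1774697 , -1.00311813,  0.54022797]), 'moment': array([-0.00940126,  0.00586843, -0.00915788]), 'opening': 0.0848549754347539} 0.025
scene [388.3359167673154, 388.3359167673154, 266.23440150981776, 210.58119953846798, array([-0.05340596,  0.        ,  0.        ,  0.        ,  0.        ]), array([ 1.56794325,  1.7345442 , -0.91663122]), array([ 0.04811494, -0.22305612,  1.33397661])]
side [383.35897953316135, 383.35897953316135, 281.75405382057164, 207.73979253210803, array([-0.08767605,  0.        ,  0.        ,  0.        ,  0.        ]), array([ 0.46576723, -2.67752237,  1.28101553]), array([0.51106634, 0.20906791, 0.8973288 ])]
wrist [313.6115384243172, 313.6115384243172, 284.8769833073738, 208.8111475178913, array([-0.07053832,  0.        ,  0.        ,  0.        ,  0.        ]), array([-2.32790544,  1.765196  ,  0.23879036]), array([-0.64912264, -0.03397847,  0.37846664])]
```

View pics/scene0.png

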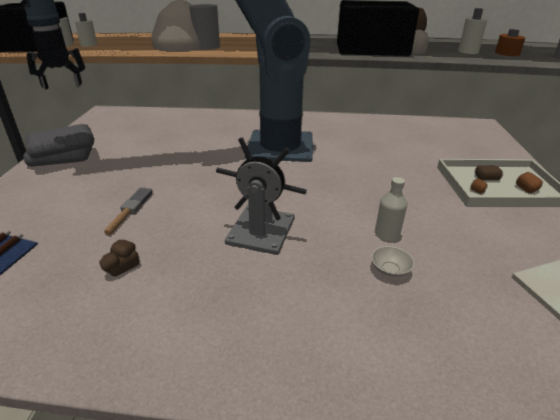

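View pics/side0.png

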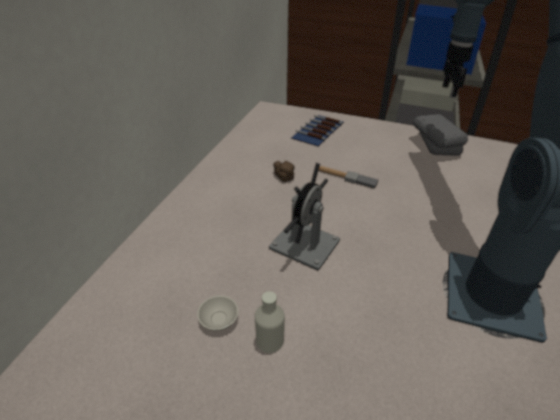

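View pics/wrist0.png

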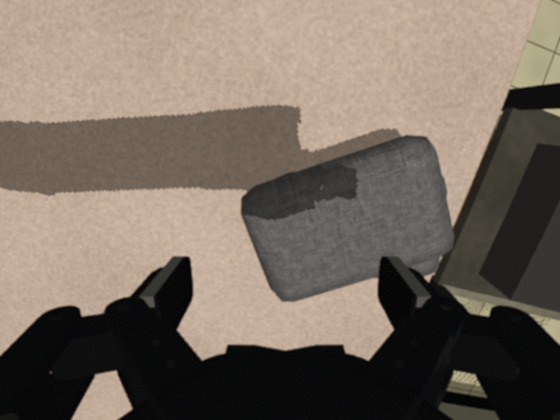

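The scene view shows the stand at about (262,200) with six bars. The bottle is at (391,212), dish (392,264), nodule (120,258), brush (130,208). The side view has the drum at (308,203). I'll zoom in for corners.

```bash
cat > h.py <<'E'
import numpy as np,cv2
from rig import r,snapshot,order
def cam(s):
    K=np.array([[s["fx"],0,s["cx"]],[0,s["fy"],s["cy"]],[0,0,1]]);return K,np.array(s["distortion"]),np.array(s["rvec"]),np.array(s["tvec"])
def ray(s,uv):
    K,D,rv,tv=cam(s);R=cv2.Rodrigues(rv)[0]
    p=cv2.undistortPoints(np.array(uv,float).reshape(-1,1,2),K,D).reshape(-1,2)
    d=np.c_[p,np.ones(len(p))]@R; return -R.T@tv,d/np.linalg.norm(d,axis=1)[:,None]
def onplane(s,uv,n,d0):
    o,d=ray(s,uv);n=np.array(n,float);t=(d0-o@n)/(d@n);return o+t[:,None]*d
def proj(s,P):
    K,D,rv,tv=cam(s);return cv2.projectPoints(np.array(P,float).reshape(-1,3),rv,tv,K,D)[0].reshape(-1,2)
def tri(s1,u1,s2,u2):
    o1,d1=ray(s1,[u1]);o2,d2=ray(s2,[u2]);A=[];b=[]
    M=np.zeros((3,3));v=np.zeros(3)
    for o,d in((o1,d1[0]),(o2,d2[0])):
        P=np.eye(3)-np.outer(d,d);M+=P;v+=P@o
    x=np.linalg.solve(M,v);return x,[np.linalg.norm(np.cross(x-o,d)) for o,d in((o1,d1[0]),(o2,d2[0]))]
def crop(s,fn,x,y,w,h,k):
    im=s["pixels"][y:y+h,x:x+w,::-1];cv2.imwrite(fn,cv2.resize(im,None,fx=k,fy=k,interpolation=cv2.INTER_CUBIC))
E
python3 - <<'E'
from h import *
crop(snapshot("scene"),"pics/c1.png",200,125,120,130,4.6 and 4)
crop(snapshot("side"),"pics/c2.png",255,155,100,115,5)
s=snapshot("side")
print("cams",ray(snapshot("scene"),[[0,0]])[0],ray(s,[[0,0]])[0])
E
```

```text
cams [1.223348   0.08147683 0.57301297] [0.29979312 0.70660725 0.72175303]
```

View pics/c1.png

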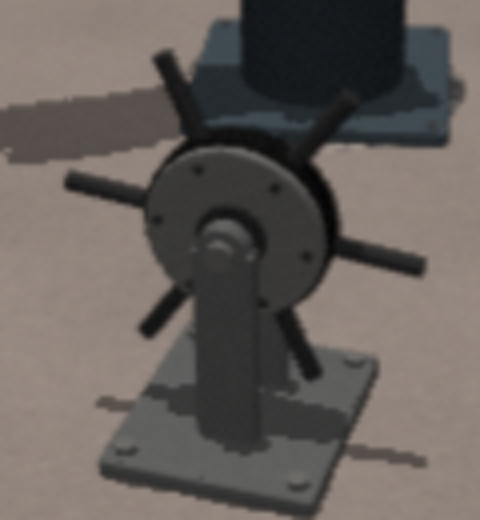

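View pics/c2.png

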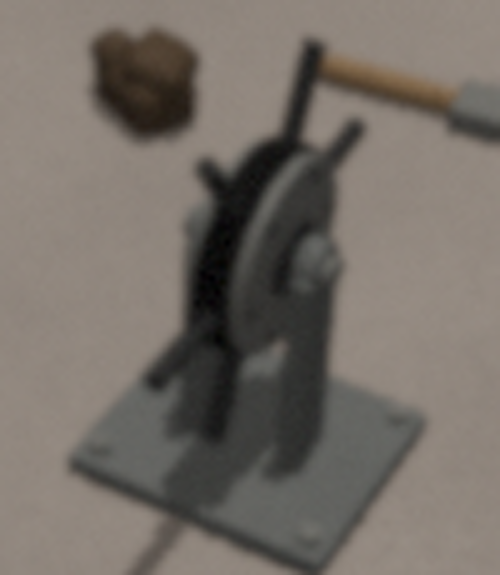

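```bash
python3 - <<'E'
from h import *
a=snapshot("scene");b=snapshot("side")
q=lambda L:[[200+u/4,125+v/4] for u,v in L]
w=lambda L:[[255+u/5,155+v/5] for u,v in L]
A=onplane(a,q([(102,463),(316,501),(378,356)]),[0,0,1],.014)
B=onplane(b,w([(72,460),(318,560),(427,416)]),[0,0,1],.014)
print(A.round(4),B.round(4))
for P in(A,B):
    print([np.linalg.norm(P[i]-P[j]).round(4) for i,j in((0,1),(1,2),(0,2))],(P[0]+P[2])/2)
# tip of bars triangulated: 
# bar left-up scene (163,60) ; etc.
for nm,u,v in[("top",(163,58),(314,45))]:
    print(nm,tri(a,q([u])[0],b,w([v])[0]))
# spindle ends
print(onplane(a,q([(222,247)]),[0,0,1],.14),onplane(b,w([(325,262)]),[0,0,1],.14))
E
```

```text
[[ 0.5459 -0.0852  0.014 ]
 [ 0.5672  0.0389  0.014 ]
 [ 0.4243  0.0669  0.014 ]] [[ 0.561   0.0437  0.014 ]
 [ 0.4217  0.0675  0.014 ]
 [ 0.3937 -0.0526  0.014 ]]
[np.float64(0.126), np.float64(0.1456), np.float64(0.1948)] [ 0.48509273 -0.00913763  0.014     ]
[np.float64(0.1413), np.float64(0.1233), np.float64(0.1929)] [ 0.47735338 -0.00445781  0.014     ]
top (array([ 0.47195547, -0.05233287,  0.2316584 ]), [np.float64(0.00027138409219217095), np.float64(0.0002713840921921581)])
[[ 0.50997462 -0.01804755  0.14      ]] [[ 0.44767903 -0.00678292  0.14      ]]
```

```bash
python3 -m crank '0 0 0 .0236 -.0243 -.0031 0;0 0 0 .0236 -.0243 -.0031 0;0 0 0 .0236 -.0243 -.0031 0;0 0 0 .0236 -.0243 -.0031 0;0 0 0 .0236 -.0243 -.0031 0;0 0 0 .0236 -.0243 -.0031 0;0 0 0 .0236 -.0243 -.0031 0;0 0 0 .0236 -.0243 -.0031 0'
python3 -m crank '0 0 0 .0236 -.0243 -.0031 0;0 0 0 .0236 -.0243 -.0031 0;0 0 0 .0236 -.0243 -.0031 0;0 0 0 .0236 -.0243 -.0031 0;0 0 0 .0236 -.0243 -.0031 0;0 0 0 .0236 -.0243 -.0031 0;0 0 0 .0236 -.0243 -.0031 0;0 0 0 .0236 -.0243 -.0031 0'
python3 -m crank '0 0 0 .0236 -.0243 -.0031 0;0 0 0 .0236 -.0243 -.0031 0;0 0 6.5 0 0 0 0;0 0 6.5 0 0 0 0;0 0 6.5 0 0 0 0;0 0 6.5 0 0 0 0;0 0 0 0 0 0 0;0 0 0 0 0 0 0'
python3 -c "
from h import *
print(r.state())
s=snapshot('wrist');cv2.imwrite('pics/w1.png',s['pixels'][:,:,::-1])
s=snapshot('side');cv2.imwrite('pics/s1.png',s['pixels'][:,:,::-1])"
```

```text
time_s: 1.12
tool_pos: [0.3047, -0.3867, 0.2815]
orientation: [0.991, 0.135, 0.0, 0.0]
wrist_force: [0.7, -0.1, -0.8]
opening: 0.0854
time_s: 1.78
tool_pos: [0.4344, -0.1487, 0.3064]
orientation: [0.991, 0.135, 0.0, 0.0]
wrist_force: [1.6, -0.9, -0.1]
opening: 0.0854
time_s: 2.45
tool_pos: [0.4663, -0.0907, 0.3122]
orientation: [0.996, -0.089, 0.0, 0.0]
wrist_force: [0.3, 1.1, -0.5]
opening: 0.0856
{'time_s': 2.45, 'joints': array([ 0.36997967,  0.18945922, -0.30888299,  1.90689978,  0.06609146,
        1.05476344, -1.71571065]), 'joint_vel': array([ 0.0075029 , -0.00070319, -0.00723759,  0.00048618, -0.00136386,
        0.00136346,  0.01655044]), 'joint_efforts': array([-1.75333880e-01, -3.69087768e+01, -1.11416403e+00, -2.57083243e+01,
        4.30230473e-03, -6.84384740e-04, -3.89685994e-01]), 'tool_pos': array([ 0.46625797, -0.09073232,  0.31217941]), 'orientation': array([ 9.96016994e-01, -8.91635028e-02,  9.03696894e-05,  9.44903148e-05]), 'wrist_force': array([ 0.332754  ,  1.09324723, -0.54571946]), 'moment': array([-0.01598501, -0.05454442,  0.00218169]), 'opening': 0.08564879359392681}
```

View pics/w1.png

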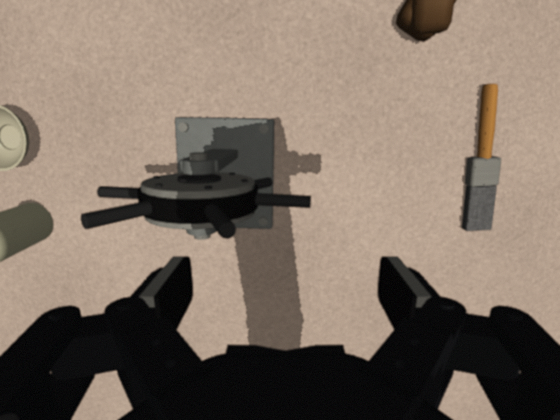

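View pics/s1.png

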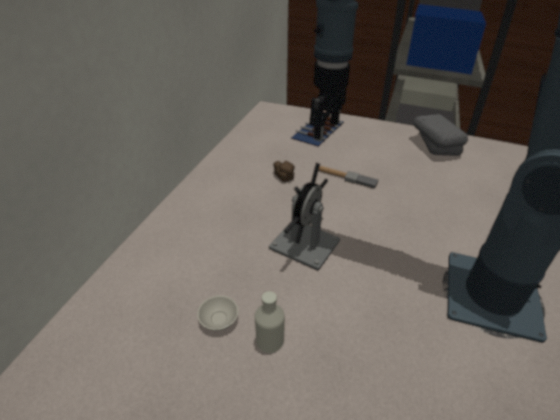

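The wrist view shows the base plate with corners at (176,118), (273,118), (273,228), square to the image, so the yaw is right. The top bar's tip is at (228,232). I'll compute the centre from this view.

```bash
python3 - <<'E'
from h import *
s=snapshot("wrist")
g=s["pixels"]
crop(s,"pics/w1c.png",80,100,250,150,3)
A=onplane(s,[[176,118],[273.5,118],[273.5,228]],[0,0,1],.014);print(A.round(4),(A[0]+A[2])/2)
d=A[1]-A[0];print(np.degrees(np.arctan2(d[1],d[0])),np.linalg.norm(d),np.linalg.norm(A[2]-A[1]))
C=np.array([.481,-.009,.14])
for c in([.481,-.009,.14],[.478,-.010,.14]):
  c=np.array(c)
  y=np.radians(-10.5);a=np.array([np.cos(y),np.sin(y),0]);h=np.array([-np.sin(y),np.cos(y),0])
  P=[c+.105*(np.cos(t)*np.array([0,0,1])-np.sin(t)*h) for t in np.radians(25.6+60*np.arange(6))]
  for n in("scene","side","wrist"):print(n,proj(snapshot(n),P+[c+.041*a,c-.041*a]).round(1).tolist())
E
```

```text
[[ 0.5657  0.0346  0.014 ]
 [ 0.5424 -0.0892  0.014 ]
 [ 0.3968 -0.0617  0.014 ]] [ 0.48121341 -0.01354228  0.014     ]
-100.64391839050327 0.12593624875887582 0.14820804348517697
scene [[240.1, 138.4], [217.1, 170.8], [237.8, 208.4], [280.3, 218.2], [307.4, 190.1], [288.2, 147.7], [255.6, 189.5], [266.4, 171.6]]
side [[317.8, 162.5], [325.4, 180.2], [315.4, 217.4], [297.0, 242.9], [286.0, 231.3], [296.8, 187.5], [292.4, 198.7], [322.2, 209.3]]
wrist [[227.8, 230.3], [308.6, 199.7], [265.6, 181.2], [182.3, 179.9], [97.1, 195.3], [82.5, 225.4], [195.1, 153.9], [200.8, 237.8]]
scene [[239.9, 137.8], [217.0, 170.2], [237.6, 207.6], [280.0, 217.4], [307.0, 189.4], [287.8, 147.1], [255.3, 188.8], [266.1, 171.0]]
side [[319.1, 162.5], [326.6, 180.2], [316.6, 217.4], [298.2, 243.0], [287.4, 231.3], [298.3, 187.5], [293.7, 198.7], [323.6, 209.3]]
wrist [[230.4, 234.4], [310.2, 202.6], [266.9, 183.5], [183.7, 182.2], [99.0, 198.2], [85.2, 229.3], [196.9, 157.0], [202.6, 240.5]]
```

View pics/w1c.png

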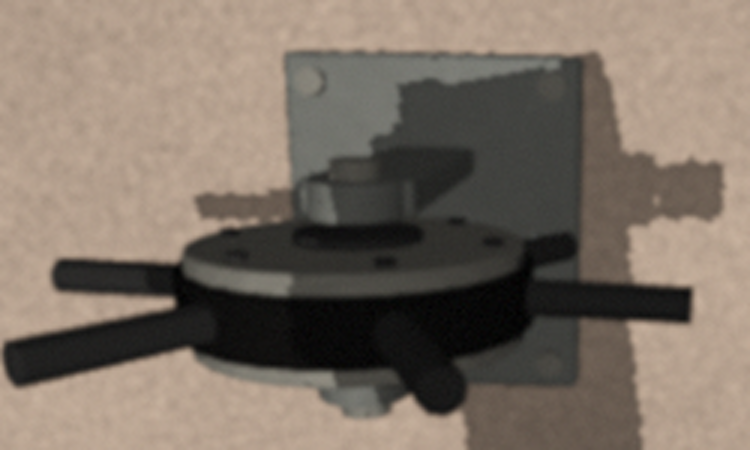

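Measured and predicted bar tips agree to 1–3 px in all three views, so C≈(0.481,-0.010,0.14), yaw -10.5° and top bar at 25°. Next I tilt along the top bar and look.

```bash
cat > log.py <<'E'
from h import *
import json,sys
from scipy.spatial.transform import Rotation as Ro
y=np.radians(-10.5);a=np.array([np.cos(y),np.sin(y),0]);h=np.array([-np.sin(y),np.cos(y),0]);Z=np.array([0,0,1.])
C=np.array([.481,-.010,.14])
s=r.state();p=s["tool_pos"];R=Ro.from_quat(s["orientation"]).as_matrix()
F=s["wrist_force"];M=s["moment"]
d=p-C;z=-R[:,2]
tilt=np.degrees(np.arctan2(-z@h,z@Z))
g=p+.006*R[:,2]-C
ang=np.degrees(np.arctan2(-g@h,g@Z))
tau=a@(np.cross(d,F)+M)
J=s["joint_efforts"]
print(f"t {s['time_s']:.2f} tilt {tilt:.1f} bar {ang:.1f} rad {np.hypot(g@h,g@Z)*1e3:.0f} ax {d@a*1e3:.0f} F_a,h,z {F@a:.1f} {F@h:.1f} {F[2]:.1f} M {M@a:.3f} tau_on_tool {tau:.3f} open {s['opening']*1e3:.0f}")
json.dump({k:np.array(v).tolist() for k,v in s.items()},open("log.jsonl","a"));open("log.jsonl","a").write("\n")
E
python3 -m crank '6.3 0 0 0 0 0 0;6.3 0 0 0 0 0 0;6.3 0 0 0 0 0 0;6.3 0 0 0 0 0 0;0 0 0 0 0 0 0'; python3 log.py
python3 -m crank '0 0 0 0 0 .02 0;0 0 0 0 0 .02 0;0 0 0 0 0 0 0'; python3 log.py
python3 -c "
from h import *
s=snapshot('wrist');cv2.imwrite('pics/w2.png',s['pixels'][:,:,::-1])"
```

```text
time_s: 3.32
tool_pos: [0.4652, -0.0949, 0.3106]
orientation: [0.971, -0.093, 0.02, -0.219]
wrist_force: [-0.3, -0.7, -0.3]
opening: 0.0854
t 3.32 tilt 25.4 bar 26.9 rad 185 ax -0 F_a,h,z -0.2 -0.8 -0.3 M -0.551 tau_on_tool -0.391 open 85
time_s: 3.57
tool_pos: [0.4677, -0.0714, 0.2735]
orientation: [0.972, -0.087, 0.017, -0.217]
wrist_force: [-0.8, -0.5, -0.2]
opening: 0.0853
t 3.57 tilt 25.2 bar 25.2 rad 142 ax -2 F_a,h,z -0.7 -0.6 -0.2 M -0.468 tau_on_tool -0.372 open 85
```

View pics/w2.png

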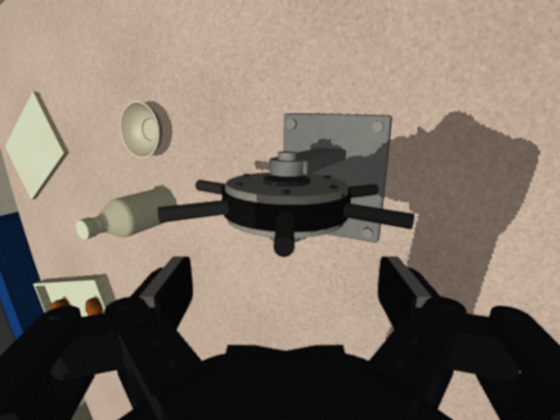

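The bar's tip, at (284,250), lies midway between the fingers. I descend and cage it.

```bash

python3 -m crank '0 0 0 0 0 .018 0;0 0 0 0 0 .018 0;0 0 0 0 0 .019 0;0 0 0 0 0 0 .7;0 0 0 0 0 0 .7;0 0 0 0 0 0 .7;0 0 0 0 0 0 .75;0 0 0 0 0 0 .75'; python3 log.py
python3 -m crank '0 0 0 0 0 0 .75;0 0 0 0 0 0 .75'; python3 log.py
python3 -c "
from h import *
s=snapshot('wrist');cv2.imwrite('pics/w3.png',s['pixels'][:,:,::-1])"
```

```text
time_s: 4.28
tool_pos: [0.4742, -0.0517, 0.2272]
orientation: [0.972, -0.089, 0.021, -0.217]
wrist_force: [0.6, 0.4, 0.6]
opening: 0.0257
t 4.28 tilt 25.2 bar 25.9 rad 91 ax 1 F_a,h,z 0.6 0.5 0.6 M -0.460 tau_on_tool -0.531 open 26
time_s: 4.45
tool_pos: [0.4738, -0.0513, 0.2265]
orientation: [0.972, -0.089, 0.02, -0.217]
wrist_force: [0.3, 0.9, -1.0]
opening: 0.0216
t 4.45 tilt 25.2 bar 25.9 rad 90 ax 0 F_a,h,z 0.1 0.9 -1.0 M -0.390 tau_on_tool -0.428 open 22
```

View pics/w3.png

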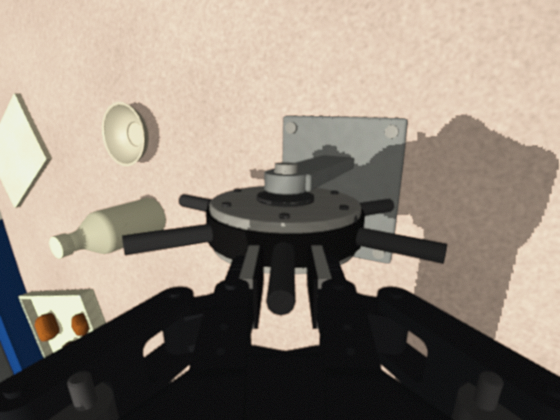

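```bash

python3 -m crank '0 0 0 0 0 0 .82;0 0 0 0 0 0 .82' >/dev/null; python3 log.py
python3 -m crank '-2.5 0 0 0 -.0042 .0001 .82;-2.5 0 0 0 -.0042 .0001 .82' >/dev/null; python3 log.py
python3 -m crank '-2.5 0 0 0 -.0042 .0001 .82;-2.5 0 0 0 -.0042 .0001 .82' >/dev/null; python3 log.py
python3 -m crank '-2.5 0 0 0 -.0042 .0001 .82;-2.5 0 0 0 -.0042 .0001 .82' >/dev/null; python3 log.py
python3 -m crank '-2.5 0 0 0 -.0042 .0001 .82;-2.5 0 0 0 -.0042 .0001 .82' >/dev/null; python3 log.py
```

```text
t 4.67 tilt 25.2 bar 25.9 rad 90 ax 0 F_a,h,z -0.6 0.9 0.7 M -0.452 tau_on_tool -0.556 open 15
t 4.83 tilt 20.1 bar 21.5 rad 90 ax 0 F_a,h,z -0.5 -0.9 0.4 M -0.613 tau_on_tool -0.551 open 15
t 5.00 tilt 15.0 bar 16.4 rad 90 ax 0 F_a,h,z 0.9 -3.7 -1.6 M -0.959 tau_on_tool -0.572 open 16
t 5.17 tilt 10.0 bar 11.7 rad 90 ax 0 F_a,h,z 1.2 -5.7 -2.4 M -1.299 tau_on_tool -0.716 open 15
t 5.33 tilt 4.9 bar 6.9 rad 89 ax 1 F_a,h,z 0.7 -6.7 -2.1 M -1.245 tau_on_tool -0.590 open 15
```

```bash
sed -i 's/^tau=.*/tau=a@np.cross(g,F)/' log.py
python3 -m crank '-2.5 0 0 0 -.0042 .0001 .82;-2.5 0 0 0 -.0042 .0001 .82' >/dev/null; python3 log.py
python3 -m crank '-2.5 0 0 0 -.0042 .0001 .82;-2.5 0 0 0 -.0042 .0001 .82' >/dev/null; python3 log.py
python3 -m crank '-2.5 0 0 0 -.0042 .0001 .82;-2.5 0 0 0 -.0042 .0001 .82' >/dev/null; python3 log.py
python3 -m crank '-2.5 0 0 0 -.0042 .0001 .82;-2.5 0 0 0 -.0042 .0001 .82' >/dev/null; python3 log.py
python3 -m crank '-2.5 0 0 0 -.0042 .0001 .82;-2.5 0 0 0 -.0042 .0001 .82' >/dev/null; python3 log.py
python3 -m crank '-2.5 0 0 0 -.0042 .0001 .82;-2.5 0 0 0 -.0042 .0001 .82' >/dev/null; python3 log.py
python3 -m crank '-2.5 0 0 0 -.0042 .0001 .82;-2.5 0 0 0 -.0042 .0001 .82' >/dev/null; python3 log.py
python3 -m crank '-2.5 0 0 0 -.0042 .0001 .82;-2.5 0 0 0 -.0042 .0001 .82' >/dev/null; python3 log.py; python3 -c "
from h import *
s=r.state();print(s['joints'],s['joint_vel'])"
```

```text
t 5.50 tilt -0.1 bar 1.9 rad 89 ax 1 F_a,h,z 1.9 -6.5 -1.5 M -1.097 tau_on_tool 0.587 open 16
t 5.67 tilt -5.1 bar -3.1 rad 89 ax 1 F_a,h,z 2.4 -4.8 -0.5 M -0.984 tau_on_tool 0.424 open 15
t 5.83 tilt -10.1 bar -8.2 rad 89 ax 1 F_a,h,z 2.6 -6.4 -1.2 M -0.989 tau_on_tool 0.548 open 15
t 6.00 tilt -15.1 bar -13.2 rad 89 ax 1 F_a,h,z 2.8 -6.3 0.4 M -0.873 tau_on_tool 0.556 open 15
t 6.17 tilt -20.1 bar -18.3 rad 89 ax 1 F_a,h,z 3.0 -5.8 1.2 M -0.769 tau_on_tool 0.519 open 15
t 6.33 tilt -25.1 bar -23.4 rad 89 ax 1 F_a,h,z 4.3 -5.4 1.2 M -0.646 tau_on_tool 0.485 open 15
t 6.50 tilt -30.1 bar -28.5 rad 89 ax 2 F_a,h,z 5.4 -6.2 1.5 M -0.584 tau_on_tool 0.550 open 15
t 6.67 tilt -35.1 bar -33.7 rad 89 ax 2 F_a,h,z 4.0 -4.6 3.2 M -0.489 tau_on_tool 0.497 open 16
[-0.36179476  0.52132822 -0.14506928  1.8302194   0.56240864  1.27109299
 -2.55911263] [-0.32195795  0.30719013  0.07758047 -0.17388466  0.22145512  0.39333606
 -0.32720804]
```

```bash

python3 -m crank '-2.5 0 0 0 -.0042 .0001 .82;-2.5 0 0 0 -.0042 .0001 .82' >/dev/null; python3 log.py
python3 -m crank '2.5 0 0 0 .0042 .0001 .82;2.5 0 0 0 .0042 .0001 .82' >/dev/null; python3 log.py
python3 -m crank '2.5 0 0 0 .0042 .0001 .82;2.5 0 0 0 .0042 .0001 .82' >/dev/null; python3 log.py
python3 -m crank '2.5 0 0 0 .0042 .0001 .82;2.5 0 0 0 .0042 .0001 .82' >/dev/null; python3 log.py
python3 -m crank '2.5 0 0 0 .0042 .0001 .82;2.5 0 0 0 .0042 .0001 .82' >/dev/null; python3 log.py
python3 -m crank '2.5 0 0 0 .0042 .0001 .82;2.5 0 0 0 .0042 .0001 .82' >/dev/null; python3 log.py
python3 -m crank '2.5 0 0 0 .0042 .0001 .82;2.5 0 0 0 .0042 .0001 .82' >/dev/null; python3 log.py
python3 -m crank '2.5 0 0 0 .0042 .0001 .82;2.5 0 0 0 .0042 .0001 .82' >/dev/null; python3 log.py
python3 -m crank '2.5 0 0 0 .0042 .0001 .82;2.5 0 0 0 .0042 .0001 .82' >/dev/null; python3 log.py
python3 -m crank '2.5 0 0 0 .0042 .0001 .82;2.5 0 0 0 .0042 .0001 .82' >/dev/null; python3 log.py
python3 -m crank '2.5 0 0 0 .0042 .0001 .82;2.5 0 0 0 .0042 .0001 .82' >/dev/null; python3 log.py
python3 -m crank '2.5 0 0 0 .0042 .0001 .82;2.5 0 0 0 .0042 .0001 .82' >/dev/null; python3 log.py
python3 -m crank '2.5 0 0 0 .0042 .0001 .82;2.5 0 0 0 .0042 .0001 .82' >/dev/null; python3 log.py
python3 -m crank '2.5 0 0 0 .0042 .0001 .82;2.5 0 0 0 .0042 .0001 .82' >/dev/null; python3 log.py
python3 -m crank '2.5 0 0 0 .0042 .0001 .82;2.5 0 0 0 .0042 .0001 .82' >/dev/null; python3 log.py;python3 -c "
from h import *
s=r.state();print(s['joints'],s['joint_vel'])"
```

```text
t 6.83 tilt -40.1 bar -38.8 rad 89 ax 2 F_a,h,z 3.5 -4.3 3.2 M -0.399 tau_on_tool 0.477 open 15
t 7.00 tilt -34.9 bar -35.2 rad 89 ax -0 F_a,h,z -0.2 -1.7 1.0 M 0.109 tau_on_tool 0.175 open 16
t 7.17 tilt -29.7 bar -29.8 rad 89 ax -0 F_a,h,z 0.6 0.7 -0.4 M 0.461 tau_on_tool -0.071 open 16
t 7.33 tilt -24.6 bar -24.9 rad 89 ax -0 F_a,h,z 0.1 0.8 -0.1 M 0.797 tau_on_tool -0.070 open 15
t 7.50 tilt -19.6 bar -20.0 rad 89 ax -0 F_a,h,z -0.7 2.1 -1.3 M 0.709 tau_on_tool -0.216 open 16
t 7.67 tilt -14.6 bar -15.0 rad 89 ax -0 F_a,h,z -0.9 1.4 -0.3 M 0.619 tau_on_tool -0.129 open 15
t 7.83 tilt -9.6 bar -9.9 rad 89 ax -0 F_a,h,z -0.7 2.0 0.3 M 0.565 tau_on_tool -0.173 open 16
t 8.00 tilt -4.6 bar -4.7 rad 89 ax -0 F_a,h,z -1.0 1.3 0.4 M 0.362 tau_on_tool -0.116 open 16
t 8.17 tilt 0.4 bar 0.3 rad 89 ax -0 F_a,h,z -0.8 1.2 0.3 M 0.254 tau_on_tool -0.108 open 16
t 8.33 tilt 5.4 bar 5.4 rad 89 ax -0 F_a,h,z -0.8 1.6 0.6 M 0.197 tau_on_tool -0.145 open 15
t 8.50 tilt 10.4 bar 10.6 rad 89 ax -0 F_a,h,z -1.5 1.0 0.1 M 0.077 tau_on_tool -0.087 open 15
t 8.67 tilt 15.4 bar 15.6 rad 89 ax -0 F_a,h,z -0.9 1.3 0.2 M -0.034 tau_on_tool -0.113 open 15
t 8.83 tilt 20.4 bar 20.7 rad 89 ax -0 F_a,h,z -1.0 1.1 -0.5 M -0.125 tau_on_tool -0.077 open 15
t 9.00 tilt 25.4 bar 25.8 rad 89 ax -0 F_a,h,z -1.0 1.5 -0.7 M -0.170 tau_on_tool -0.095 open 15
t 9.17 tilt 30.4 bar 30.8 rad 89 ax -0 F_a,h,z -2.2 0.9 0.3 M -0.303 tau_on_tool -0.087 open 15
[ 0.65302025  0.40528332 -0.36378262  1.9972198  -0.49876367  0.90067135
 -1.10033327] [ 0.44349367  0.25727932 -0.11141438 -0.04300875 -0.4239999   0.18450881
  0.64593251]
```

```bash

python3 -m crank '2.5 0 0 0 .0042 .0001 .82;2.5 0 0 0 .0042 .0001 .82' >/dev/null; python3 log.py
python3 -m crank '2.5 0 0 0 .0042 .0001 .82;2.5 0 0 0 .0042 .0001 .82' >/dev/null; python3 log.py
python3 -m crank '2.5 0 0 0 .0042 .0001 .82;2.5 0 0 0 .0042 .0001 .82' >/dev/null; python3 log.py
python3 -m crank '2.5 0 0 0 .0042 .0001 .82;2.5 0 0 0 .0042 .0001 .82' >/dev/null; python3 log.py
python3 -m crank '2.5 0 0 0 .0042 .0001 .82;2.5 0 0 0 .0042 .0001 .82' >/dev/null; python3 log.py
python3 -c "
from h import *
s=r.state();print(s['joints'],s['joint_vel'])"
cat > fit.py <<'E'
import json,numpy as np,sys
from scipy.spatial.transform import Rotation as Ro
from scipy.optimize import least_squares
y=np.radians(-10.5);a=np.array([np.cos(y),np.sin(y),0]);h=np.array([-np.sin(y),np.cos(y),0]);Z=np.array([0,0,1.])
C=np.array([.481,-.010,.14])
off=json.load(open("off.json"))  # [t_start, drum-offset deg, mode]
D=[]
for l in open("log.jsonl"):
    s=json.loads(l);t=s["time_s"]
    o=[x for x in off if x[0]<=t<=x[1]]
    if not o: continue
    R=Ro.from_quat(s["orientation"]).as_matrix();p=np.array(s["tool_pos"]);F=np.array(s["wrist_force"]);M=np.array(s["moment"])
    z=-R[:,2];g=p+.006*R[:,2]-C
    tilt=np.arctan2(-z@h,z@Z);bar=np.arctan2(-g@h,g@Z)
    D.append((t,tilt,bar,-a@np.cross(g,F),M@a,np.hypot(g@h,g@Z),o[0][2],np.radians(o[0][3])))
D=np.array(D);t,tilt,bar,tf,M,rad,dr,bo=D.T
free=dr==0
def model(x):
    Fr,Wc,Ws,k,c,L=x
    half=.002/.089*0
    # hand torque T = dr*Fr - (Ws cos th + Wc sin th), th drum angle= bar-bo-T/3
    T=tf.copy()
    for _ in range(30):
        th=bar-bo-T/3
        T=np.where(free,0,dr*Fr-(Ws*np.cos(th)+Wc*np.sin(th)))
    # force on tool along tangential: -T/r ; M_a = k sin tilt + c + L*T/r
    Mm=k*np.sin(tilt)+c+L*T/.089
    return T,Mm
def res(x):
    T,Mm=model(x);return np.r_[(T-tf)/.08,(Mm-M)/.05]
s=least_squares(res,[.38,0,.2,-1.1,0,.17],loss="soft_l1")
cov=np.linalg.inv(s.jac.T@s.jac)
print("Fr Wc Ws k c L",s.x.round(3),"sd",np.sqrt(np.diag(cov)).round(3),"W",np.hypot(s.x[1],s.x[2]))
psi0=np.degrees(np.arctan2(s.x[2],s.x[1]));print("heavy angle from up at drum 0:",psi0," -> drum angle for down:",180-psi0)
T,Mm=model(s.x)
if len(sys.argv)>1:
  for q in range(len(t)):print(f"{t[q]:.2f} bar {np.degrees(bar[q]):.0f} tf {tf[q]:.2f} T {T[q]:.2f} M {M[q]:.2f} {Mm[q]:.2f}")
E
echo '[[2.4,4.7,0,0],[5.3,6.84,-1,0],[7.3,10.1,1,0]]' > off.json; python3 fit.py v
```

```text
t 9.33 tilt 35.4 bar 35.9 rad 90 ax -0 F_a,h,z -1.7 1.1 1.7 M -0.367 tau_on_tool -0.166 open 15
t 9.50 tilt 40.4 bar 40.9 rad 90 ax -0 F_a,h,z -1.1 1.4 1.7 M -0.370 tau_on_tool -0.189 open 15
t 9.67 tilt 45.4 bar 46.0 rad 90 ax -0 F_a,h,z -1.2 0.8 1.2 M -0.471 tau_on_tool -0.127 open 15
t 9.83 tilt 50.4 bar 51.0 rad 90 ax -0 F_a,h,z -1.5 0.5 0.7 M -0.479 tau_on_tool -0.072 open 15
t 10.00 tilt 55.4 bar 56.0 rad 90 ax -0 F_a,h,z -1.6 0.9 0.5 M -0.519 tau_on_tool -0.082 open 15
[ 0.92704404  0.69371986 -0.43223218  1.9202831  -0.70343029  1.10049881
 -0.72076688] [ 0.23458662  0.40175823 -0.05995932 -0.1297545  -0.12906816  0.26507909
  0.31591032]
Fr Wc Ws k c L [ 0.333  0.055  0.205 -1.051 -0.004  0.189] sd [0.02  0.042 0.016 0.097 0.039 0.014] W 0.21242380334944413
heavy angle from up at drum 0: 74.89776036717302  -> drum angle for down: 105.10223963282698
3.32 bar 27 tf -0.15 T 0.00 M -0.55 -0.45
3.57 bar 25 tf -0.09 T 0.00 M -0.47 -0.45
4.28 bar 26 tf 0.07 T 0.00 M -0.46 -0.45
4.45 bar 26 tf 0.04 T 0.00 M -0.39 -0.45
4.67 bar 26 tf 0.10 T 0.00 M -0.45 -0.45
5.33 bar 7 tf -0.61 T -
[... 394 characters left out ...]
48 M -0.40 -0.36
7.33 bar -25 tf 0.07 T 0.18 M 0.80 0.81
7.50 bar -20 tf 0.22 T 0.17 M 0.71 0.70
7.67 bar -15 tf 0.13 T 0.15 M 0.62 0.59
7.83 bar -10 tf 0.17 T 0.14 M 0.57 0.48
8.00 bar -5 tf 0.12 T 0.14 M 0.36 0.37
8.17 bar 0 tf 0.11 T 0.13 M 0.25 0.27
8.33 bar 5 tf 0.15 T 0.12 M 0.20 0.16
8.50 bar 11 tf 0.09 T 0.12 M 0.08 0.07
8.67 bar 16 tf 0.11 T 0.12 M -0.03 -0.03
8.83 bar 21 tf 0.08 T 0.12 M -0.13 -0.11
9.00 bar 26 tf 0.09 T 0.12 M -0.17 -0.19
9.17 bar 31 tf 0.09 T 0.13 M -0.30 -0.27
9.33 bar 36 tf 0.17 T 0.13 M -0.37 -0.33
9.50 bar 41 tf 0.19 T 0.14 M -0.37 -0.39
9.67 bar 46 tf 0.13 T 0.15 M -0.47 -0.44
9.83 bar 51 tf 0.07 T 0.15 M -0.48 -0.49
10.00 bar 56 tf 0.08 T 0.16 M -0.52 -0.52
```

```bash

python3 -m crank '0 0 0 0 0 0 .3;0 0 0 0 0 0 .3;0 0 0 0 0 0 .2;0 0 0 0 0 -.02 .2;0 0 0 0 0 -.03 0;0 0 0 0 0 -.03 0;0 0 0 0 0 0 0' >/dev/null; python3 log.py
python3 -m crank '-6 0 0 0 -.0184 .001 0;-6 0 0 0 -.0184 .001 0;-6 0 0 0 -.0184 .001 0' >/dev/null; python3 log.py
python3 -m crank '-6 0 0 0 -.0184 .001 0;-6 0 0 0 -.0184 .001 0' >/dev/null; python3 log.py
python3 -m crank '-6 0 0 0 -.0184 .001 0;-6 0 0 0 -.0184 .001 0' >/dev/null; python3 log.py
python3 -m crank '-6 0 0 0 -.0184 .001 0;-6 0 0 0 -.0184 .001 0;-6 0 0 0 -.0184 .001 0;-3 0 0 0 -.0092 .0002 0;0 0 0 0 0 0 0' >/dev/null; python3 log.py
python3 -c "
from h import *
s=snapshot('wrist');cv2.imwrite('pics/w4.png',s['pixels'][:,:,::-1])
s=snapshot('scene');crop(s,'pics/c4.png',200,110,120,145,4)"
```

```text
t 10.58 tilt 54.8 bar 56.0 rad 176 ax 2 F_a,h,z -0.2 -0.6 0.1 M -0.923 tau_on_tool 0.041 open 85
t 10.83 tilt 36.9 bar 37.5 rad 170 ax 1 F_a,h,z 2.2 1.1 0.7 M -0.544 tau_on_tool -0.219 open 85
t 11.00 tilt 24.8 bar 25.1 rad 170 ax 1 F_a,h,z -0.3 -0.1 -0.8 M -0.452 tau_on_tool 0.072 open 85
t 11.17 tilt 12.9 bar 12.9 rad 171 ax 1 F_a,h,z 0.9 1.2 -0.5 M -0.239 tau_on_tool -0.178 open 86
t 11.58 tilt -7.8 bar -9.9 rad 170 ax -1 F_a,h,z 0.0 0.3 0.4 M 0.179 tau_on_tool -0.031 open 85
```

View pics/w4.png

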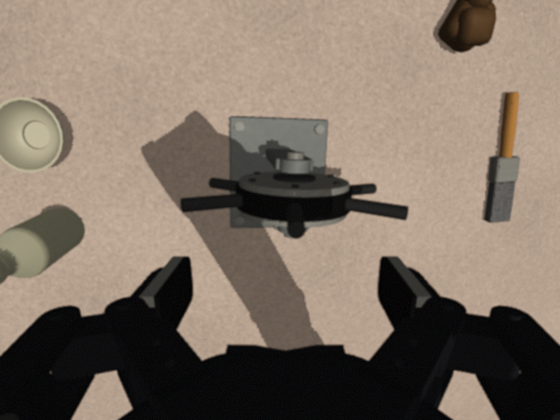

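View pics/c4.png

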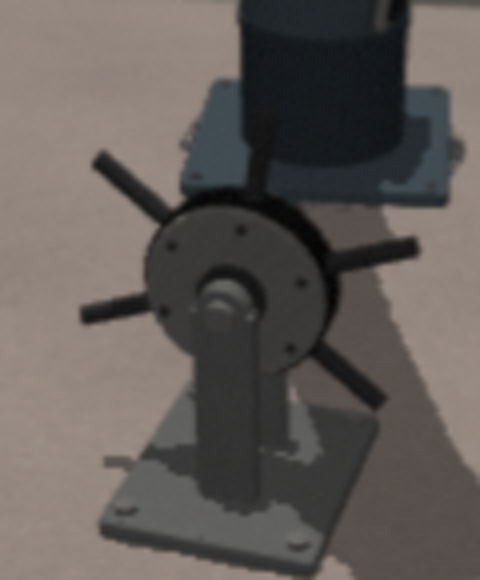

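```bash
cat > bars.py <<'E'
from h import *
y=np.radians(-10.5);a=np.array([np.cos(y),np.sin(y),0]);h=np.array([-np.sin(y),np.cos(y),0]);C=np.array([.481,-.010,.14])
def ang(n,uv):
    g=onplane(snapshot(n),uv,a,a@C)-C
    for q in g:
        t=np.degrees(np.arctan2(-q@h,q[2]));print(n,round(t,1),"mod60",round((t+30)%60-30,1),"r",round(np.linalg.norm(q),4))
E
python3 -c "
from bars import *
ang('scene',[[200+u/4,110+v/4] for u,v in[(100,158),(262,115),(417,246),(381,403),(83,314)]])
ang('wrist',[[296,231],[184,205],[405,212]])"
```

```text
scene 51.4 mod60 -8.6 r 0.1031
scene -6.6 mod60 -6.6 r 0.1014
scene -69.2 mod60 -9.2 r 0.1032
scene -129.6 mod60 -9.6 r 0.105
scene 111.1 mod60 -8.9 r 0.1053
wrist -3.5 mod60 -3.5 r 0.0996
wrist -76.9 mod60 -16.9 r 0.0927
wrist 53.3 mod60 -6.7 r 0.1098
```

```bash

python3 -m crank '-1 0 0 0 .004 .02 0;0 0 0 0 0 .03 0;0 0 0 0 0 .031 0;0 0 0 0 0 0 .7;0 0 0 0 0 0 .7;0 0 0 0 0 0 .7;0 0 0 0 0 0 .82;0 0 0 0 0 0 .82' >/dev/null; python3 log.py
python3 -m crank '0 0 0 0 0 0 .82;0 0 0 0 0 0 .82' >/dev/null; python3 log.py
python3 -c "
from h import *
s=snapshot('wrist');cv2.imwrite('pics/w5.png',s['pixels'][:,:,::-1])"
```

```text
t 12.45 tilt -8.7 bar -4.3 rad 89 ax 1 F_a,h,z -0.6 -0.9 -0.0 M 0.188 tau_on_tool 0.080 open 26
t 12.62 tilt -8.7 bar -4.7 rad 89 ax 1 F_a,h,z 1.0 2.1 1.3 M 0.590 tau_on_tool -0.172 open 15
```

View pics/w5.png

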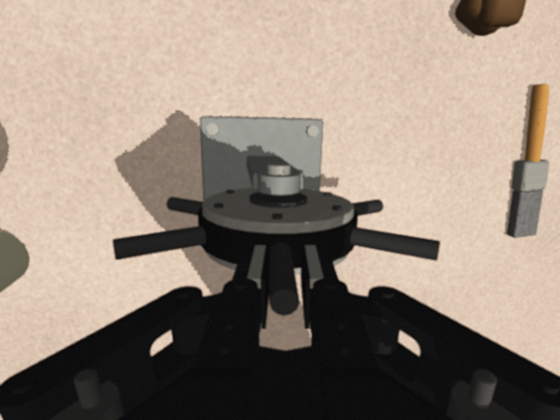

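Bar B is caged. I sweep it in the + direction past the predicted down position (≈45°).

```bash

python3 -m crank '4.5 0 0 0 .002 0 .82;2.5 0 0 0 .0042 .0001 .82' >/dev/null; python3 log.py
python3 -m crank '2.5 0 0 0 .0042 .0001 .82;2.5 0 0 0 .0042 .0001 .82' >/dev/null; python3 log.py
python3 -m crank '2.5 0 0 0 .0042 .0001 .82;2.5 0 0 0 .0042 .0001 .82' >/dev/null; python3 log.py
python3 -m crank '2.5 0 0 0 .0042 .0001 .82;2.5 0 0 0 .0042 .0001 .82' >/dev/null; python3 log.py
python3 -m crank '2.5 0 0 0 .0042 .0001 .82;2.5 0 0 0 .0042 .0001 .82' >/dev/null; python3 log.py
python3 -m crank '2.5 0 0 0 .0042 .0001 .82;2.5 0 0 0 .0042 .0001 .82' >/dev/null; python3 log.py
python3 -m crank '2.5 0 0 0 .0042 .0001 .82;2.5 0 0 0 .0042 .0001 .82' >/dev/null; python3 log.py
python3 -m crank '2.5 0 0 0 .0042 .0001 .82;2.5 0 0 0 .0042 .0001 .82' >/dev/null; python3 log.py
python3 -m crank '2.5 0 0 0 .0042 .0001 .82;2.5 0 0 0 .0042 .0001 .82' >/dev/null; python3 log.py
python3 -m crank '2.5 0 0 0 .0042 .0001 .82;2.5 0 0 0 .0042 .0001 .82' >/dev/null; python3 log.py
python3 -m crank '2.5 0 0 0 .0042 .0001 .82;2.5 0 0 0 .0042 .0001 .82' >/dev/null; python3 log.py
python3 -m crank '2.5 0 0 0 .0042 .0001 .82;2.5 0 0 0 .0042 .0001 .82' >/dev/null; python3 log.py
python3 -c "
from h import *
s=r.state();print(s['joints'],s['joint_vel'])"
```

```text
t 12.83 tilt -1.6 bar -1.3 rad 88 ax 0 F_a,h,z -0.7 2.5 2.1 M 0.454 tau_on_tool -0.215 open 15
t 13.00 tilt 3.3 bar 4.2 rad 88 ax 0 F_a,h,z -1.6 1.4 1.0 M 0.400 tau_on_tool -0.128 open 15
t 13.17 tilt 8.3 bar 9.4 rad 88 ax -0 F_a,h,z -1.7 2.1 0.5 M 0.287 tau_on_tool -0.189 open 15
t 13.33 tilt 13.4 bar 14.5 rad 89 ax -0 F_a,h,z -1.8 2.9 0.1 M 0.289 tau_on_tool -0.251 open 15
t 13.50 tilt 18.4 bar 19.5 rad 89 ax -0 F_a,h,z -1.7 2.4 0.4 M 0.202 tau_on_tool -0.211 open 16
t 13.67 tilt 23.4 bar 24.6 rad 89 ax -1 F_a,h,z -1.2 3.0 1.0 M 0.129 tau_on_tool -0.278 open 15
t 13.83 tilt 28.4 bar 29.6 rad 89 ax -1 F_a,h,z -2.4 2.8 0.9 M 0.161 tau_on_tool -0.260 open 16
t 14.00 tilt 33.4 bar 34.6 rad 89 ax -1 F_a,h,z -1.1 2.6 0.6 M -0.034 tau_on_tool -0.221 open 16
t 14.17 tilt 38.4 bar 39.6 rad 89 ax -1 F_a,h,z -1.7 4.2 0.2 M 0.021 tau_on_tool -0.299 open 15
t 14.33 tilt 43.4 bar 44.6 rad 89 ax -1 F_a,h,z -1.1 4.1 0.7 M -0.040 tau_on_tool -0.309 open 15
t 14.50 tilt 48.4 bar 49.6 rad 89 ax -1 F_a,h,z -2.2 3.8 1.5 M -0.102 tau_on_tool -0.324 open 15
t 14.67 tilt 53.5 bar 54.6 rad 90 ax -1 F_a,h,z -1.7 4.5 1.7 M -0.114 tau_on_tool -0.359 open 16
[ 1.07007183  0.72694013 -0.64337231  1.9193273  -0.55233575  1.01861536
 -0.86836814] [ 0.22806031  0.42025833 -0.05247207 -0.12541279 -0.12219461  0.22350508
  0.31351314]
```

Torque rises as expected. I go on to about 80°, then reverse.

```bash

python3 -m crank '2.5 0 0 0 .0042 .0001 .82;2.5 0 0 0 .0042 .0001 .82' >/dev/null; python3 log.py
python3 -m crank '2.5 0 0 0 .0042 .0001 .82;2.5 0 0 0 .0042 .0001 .82' >/dev/null; python3 log.py
python3 -m crank '2.5 0 0 0 .0042 .0001 .82;2.5 0 0 0 .0042 .0001 .82' >/dev/null; python3 log.py
python3 -m crank '2.5 0 0 0 .0042 .0001 .82;2.5 0 0 0 .0042 .0001 .82' >/dev/null; python3 log.py
python3 -m crank '2.5 0 0 0 .0042 .0001 .82;2.5 0 0 0 .0042 .0001 .82' >/dev/null; python3 log.py
python3 -c "
from h import *
s=r.state();print(s['joints'],s['joint_vel'])"
python3 -m crank '-2.5 0 0 0 -.0042 .0001 .82;-2.5 0 0 0 -.0042 .0001 .82' >/dev/null; python3 log.py
python3 -m crank '-2.5 0 0 0 -.0042 .0001 .82;-2.5 0 0 0 -.0042 .0001 .82' >/dev/null; python3 log.py
python3 -m crank '-2.5 0 0 0 -.0042 .0001 .82;-2.5 0 0 0 -.0042 .0001 .82' >/dev/null; python3 log.py
python3 -m crank '-2.5 0 0 0 -.0042 .0001 .82;-2.5 0 0 0 -.0042 .0001 .82' >/dev/null; python3 log.py
python3 -m crank '-2.5 0 0 0 -.0042 .0001 .82;-2.5 0 0 0 -.0042 .0001 .82' >/dev/null; python3 log.py
python3 -m crank '-2.5 0 0 0 -.0042 .0001 .82;-2.5 0 0 0 -.0042 .0001 .82' >/dev/null; python3 log.py
python3 -m crank '-2.5 0 0 0 -.0042 .0001 .82;-2.5 0 0 0 -.0042 .0001 .82' >/dev/null; python3 log.py
python3 -m crank '-2.5 0 0 0 -.0042 .0001 .82;-2.5 0 0 0 -.0042 .0001 .82' >/dev/null; python3 log.py
python3 -m crank '-2.5 0 0 0 -.0042 .0001 .82;-2.5 0 0 0 -.0042 .0001 .82' >/dev/null; python3 log.py
python3 -m crank '-2.5 0 0 0 -.0042 .0001 .82;-2.5 0 0 0 -.0042 .0001 .82' >/dev/null; python3 log.py
python3 -m crank '-2.5 0 0 0 -.0042 .0001 .82;-2.5 0 0 0 -.0042 .0001 .82' >/dev/null; python3 log.py
```

```text
t 14.83 tilt 58.5 bar 59.5 rad 90 ax -1 F_a,h,z -2.3 5.1 2.7 M -0.092 tau_on_tool -0.443 open 15
t 15.00 tilt 63.5 bar 64.5 rad 90 ax -1 F_a,h,z -1.4 3.4 2.7 M -0.135 tau_on_tool -0.351 open 15
t 15.17 tilt 68.5 bar 69.5 rad 90 ax -1 F_a,h,z -3.0 4.3 3.3 M -0.118 tau_on_tool -0.412 open 15
t 15.33 tilt 73.5 bar 74.4 rad 90 ax -1 F_a,h,z -1.7 3.9 2.7 M -0.103 tau_on_tool -0.333 open 15
t 15.50 tilt 78.5 bar 79.3 rad 91 ax -0 F_a,h,z -0.8 3.4 4.8 M -0.072 tau_on_tool -0.484 open 16
[ 1.18612039  1.09448154 -0.66382649  1.78550623 -0.60722128  1.22858626
 -0.68523433] [ 0.07751605  0.44763325 -0.01204923 -0.18551826 -0.04175784  0.27140751
  0.15563309]
t 15.67 tilt 73.4 bar 75.5 rad 91 ax -1 F_a,h,z -1.1 1.4 3.2 M -0.489 tau_on_tool -0.309 open 16
t 15.83 tilt 68.1 bar 70.3 rad 91 ax 0 F_a,h,z 0.6 0.7 0.4 M -0.970 tau_on_tool -0.055 open 15
t 16.00 tilt 63.0 bar 65.6 rad 91 ax 0 F_a,h,z 0.7 -0.3 -4.1 M -1.422 tau_on_tool 0.349 open 15
t 16.17 tilt 58.0 bar 60.9 rad 91 ax 0 F_a,h,z 0.2 -2.2 -2.5 M -1.419 tau_on_tool 0.295 open 15
t 16.33 tilt 53.0 bar 56.0 rad 91 ax 0 F_a,h,z 0.2 -2.6 -1.2 M -1.347 tau_on_tool 0.223 open 15
t 16.50 tilt 47.9 bar 51.1 rad 91 ax 0 F_a,h,z -0.5 -3.8 -1.3 M -1.405 tau_on_tool 0.310 open 15
t 16.67 tilt 42.9 bar 46.1 rad 91 ax 1 F_a,h,z -0.1 -5.0 0.5 M -1.395 tau_on_tool 0.276 open 16
t 16.83 tilt 37.9 bar 41.1 rad 90 ax 1 F_a,h,z -0.0 -4.4 -0.3 M -1.355 tau_on_tool 0.318 open 15
t 17.00 tilt 32.9 bar 36.1 rad 90 ax 1 F_a,h,z -0.1 -4.8 -0.1 M -1.366 tau_on_tool 0.350 open 15
t 17.17 tilt 27.9 bar 31.0 rad 90 ax 1 F_a,h,z 0.8 -4.3 0.6 M -1.311 tau_on_tool 0.304 open 16
t 17.33 tilt 22.9 bar 25.9 rad 90 ax 1 F_a,h,z 1.0 -4.8 1.3 M -1.236 tau_on_tool 0.332 open 16
```

```bash
sed -i 's/th=bar-bo-T\/3/th=bar-bo-dr*.02-T\/3/' fit.py
echo '[[2.4,4.7,0,0],[5.3,6.84,-1,0],[7.3,10.1,1,0],[10.4,12.46,0,0],[12.9,15.55,1,-60],[15.95,17.4,-1,-60]]' > off.json; python3 fit.py v|sed -n '1,2p;35,90p'
```

```text
Fr Wc Ws k c L [ 0.327  0.042  0.208 -1.097  0.017  0.198] sd [0.013 0.011 0.011 0.032 0.015 0.008] W 0.21244623168156965
heavy angle from up at drum 0: 78.61508782619393  -> drum angle for down: 101.38491217380607
10.58 bar 56 tf -0.04 T 0.00 M -0.92 -0.88
10.83 bar 38 tf 0.22 T 0.00 M -0.54 -0.64
11.00 bar 25 tf -0.07 T 0.00 M -0.45 -0.44
11.17 bar 13 tf 0.18 T 0.00 M -0.24 -0.23
11.58 bar -10 tf 0.03 T 0.00 M 0.18 0.17
12.45 bar -4 tf -0.08 T 0.00 M 0.19 0.18
13.00 bar 4 tf 0.13 T 0.19 M 0.40 0.36
13.17 bar 9 tf 0.19 T 0.20 M 0.29 0.30
13.33 bar 14 tf 0.25 T 0.21 M 0.29 0.24
13.50 bar 20 tf 0.21 T 0.23 M 0.20 0.18
13.67 bar 25 tf 0.28 T 0.24 M 0.13 0.13
13.83 bar 30 tf 0.26 T 0.26 M 0.16 0.08
14.00 bar 35 tf 0.22 T 0.28 M -0.03 0.03
14.17 bar 40 tf 0.30 T 0.30 M 0.02 -0.01
14.33 bar 45 tf 0.31 T 0.31 M -0.04 -0.04
14.50 bar 50 tf 0.32 T 0.33 M -0.10 -0.07
14.67 bar 55 tf 0.36 T 0.35 M -0.11 -0.09
14.83 bar 60 tf 0.44 T 0.36 M -0.09 -0.11
15.00 bar 64 tf 0.35 T 0.38 M -0.14 -0.12
15.17 bar 69 tf 0.41 T 0.40 M -0.12 -0.12
15.33 bar 74 tf 0.33 T 0.41 M -0.10 -0.12
15.50 bar 79 tf 0.48 T 0.43 M -0.07 -0.11
16.00 bar 66 tf -0.35 T -0.22 M -1.42 -1.45
16.17 bar 61 tf -0.29 T -0.24 M -1.42 -1.44
16.33 bar 56 tf -0.22 T -0.25 M -1.35 -1.42
16.50 bar 51 tf -0.31 T -0.27 M -1.41 -1.39
16.67 bar 46 tf -0.28 T -0.28 M -1.39 -1.36
16.83 bar 41 tf -0.32 T -0.30 M -1.36 -1.33
17.00 bar 36 tf -0.35 T -0.32 M -1.37 -1.29
17.17 bar 31 tf -0.30 T -0.34 M -1.31 -1.25
17.33 bar 26 tf -0.33 T -0.35 M -1.24 -1.20
```

```bash

python3 -m crank '-2.5 0 0 0 -.0042 .0001 .82;-2.5 0 0 0 -.0042 .0001 .82' >/dev/null; python3 log.py
python3 -m crank '0 0 0 0 0 0 .3;0 0 0 0 0 0 .3;0 0 0 0 0 0 .2;0 0 0 0 0 -.02 .2;0 0 0 0 0 -.03 0;0 0 0 0 0 -.03 0;0 0 0 0 0 0 0' >/dev/null; python3 log.py
python3 -m crank '-6 0 0 0 -.0184 .001 0;-6 0 0 0 -.0184 .001 0;-6 0 0 0 -.0184 .001 0' >/dev/null; python3 log.py
python3 -m crank '-6 0 0 0 -.0184 .001 0;-6 0 0 0 -.0184 .001 0;-6 0 0 0 -.0184 .001 0' >/dev/null; python3 log.py
python3 -m crank '-6 0 0 0 -.0184 .001 0;-6 0 0 0 -.0184 .001 0;0 0 0 0 0 0 0' >/dev/null; python3 log.py
python3 -c "
from h import *
s=r.state();print(s['joints'])
s=snapshot('wrist');cv2.imwrite('pics/w6.png',s['pixels'][:,:,::-1])
s=snapshot('scene');crop(s,'pics/c6.png',200,110,120,145,4)"
```

```text
t 17.50 tilt 17.9 bar 20.9 rad 89 ax 1 F_a,h,z 0.5 -4.8 0.3 M -1.194 tau_on_tool 0.395 open 16
t 18.08 tilt 18.2 bar 19.3 rad 173 ax 3 F_a,h,z 1.5 0.7 -0.0 M -0.313 tau_on_tool -0.112 open 85
t 18.33 tilt -0.0 bar 1.2 rad 168 ax 1 F_a,h,z 0.1 0.1 -0.0 M 0.007 tau_on_tool -0.023 open 85
t 18.58 tilt -18.0 bar -17.7 rad 167 ax 0 F_a,h,z 0.5 -0.3 -0.3 M 0.361 tau_on_tool 0.026 open 85
t 18.83 tilt -29.9 bar -32.6 rad 166 ax -3 F_a,h,z -0.4 0.8 -0.3 M 0.581 tau_on_tool -0.138 open 85
[-0.11992559  0.46887279 -0.50229827  1.73628873  0.57722226  1.43488056
 -2.56911816]
```

View pics/w6.png

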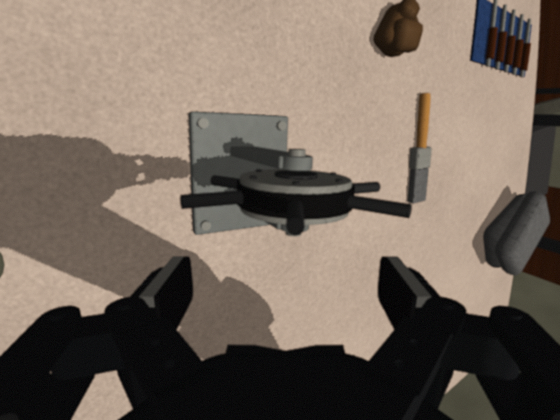

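View pics/c6.png

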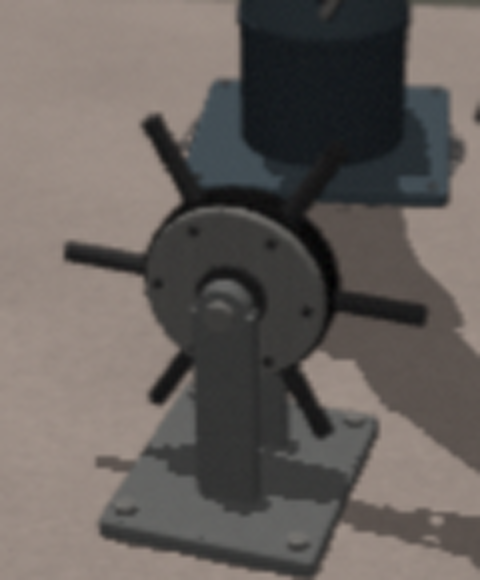

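```bash

python3 -c "
from bars import *
ang('scene',[[200+u/4,110+v/4] for u,v in[(153,122),(335,155),(424,315),(323,430),(67,249),(157,398)]])"
python3 -m crank '0 0 0 0 0 .02 0;0 0 0 0 0 .01 0;0 0 0 0 0 0 0;0 0 0 0 0 0 0' >/dev/null; python3 log.py
```

```text
scene 28.6 mod60 28.6 r 0.1019
scene -31.5 mod60 28.5 r 0.0975
scene -92.8 mod60 27.2 r 0.1026
scene -152.8 mod60 27.2 r 0.1038
scene 87.6 mod60 27.6 r 0.1049
scene 148.4 mod60 28.4 r 0.1046
t 19.32 tilt -29.8 bar -29.0 rad 136 ax 0 F_a,h,z -0.3 -0.0 -0.0 M 0.554 tau_on_tool -0.000 open 85
```

```bash

python3 -m crank '-2 0 0 0 -.0065 0 0;0 0 0 0 0 .02 0;0 0 0 0 0 .027 0;0 0 0 0 0 0 .7;0 0 0 0 0 0 .7;0 0 0 0 0 0 .7;0 0 0 0 0 0 .82;0 0 0 0 0 0 .82' >/dev/null; python3 log.py
python3 -m crank '0 0 0 0 0 0 .82;0 0 0 0 0 0 .82' >/dev/null; python3 log.py
python3 -m crank '2.5 0 0 0 .0042 .0001 .82;2.5 0 0 0 .0042 .0001 .82' >/dev/null; python3 log.py
python3 -m crank '2.5 0 0 0 .0042 .0001 .82;2.5 0 0 0 .0042 .0001 .82' >/dev/null; python3 log.py
python3 -m crank '2.5 0 0 0 .0042 .0001 .82;2.5 0 0 0 .0042 .0001 .82' >/dev/null; python3 log.py
python3 -m crank '2.5 0 0 0 .0042 .0001 .82;2.5 0 0 0 .0042 .0001 .82' >/dev/null; python3 log.py
python3 -m crank '2.5 0 0 0 .0042 .0001 .82;2.5 0 0 0 .0042 .0001 .82' >/dev/null; python3 log.py
python3 -m crank '2.5 0 0 0 .0042 .0001 .82;2.5 0 0 0 .0042 .0001 .82' >/dev/null; python3 log.py
python3 -m crank '2.5 0 0 0 .0042 .0001 .82;2.5 0 0 0 .0042 .0001 .82' >/dev/null; python3 log.py
python3 -m crank '2.5 0 0 0 .0042 .0001 .82;2.5 0 0 0 .0042 .0001 .82' >/dev/null; python3 log.py
python3 -m crank '2.5 0 0 0 .0042 .0001 .82;2.5 0 0 0 .0042 .0001 .82' >/dev/null; python3 log.py
python3 -m crank '2.5 0 0 0 .0042 .0001 .82;2.5 0 0 0 .0042 .0001 .82' >/dev/null; python3 log.py
python3 -m crank '2.5 0 0 0 .0042 .0001 .82;2.5 0 0 0 .0042 .0001 .82' >/dev/null; python3 log.py
python3 -m crank '2.5 0 0 0 .0042 .0001 .82;2.5 0 0 0 .0042 .0001 .82' >/dev/null; python3 log.py
python3 -m crank '2.5 0 0 0 .0042 .0001 .82;2.5 0 0 0 .0042 .0001 .82' >/dev/null; python3 log.py
python3 -m crank '2.5 0 0 0 .0042 .0001 .82;2.5 0 0 0 .0042 .0001 .82' >/dev/null; python3 log.py
echo '[[2.4,4.7,0,0],[5.3,6.84,-1,0],[7.3,10.1,1,0],[10.4,12.46,0,0],[12.9,15.55,1,-60],[15.95,17.54,-1,-60],[18,19.4,0,0],[20.8,22.8,1,-120]]' > off.json; python3 fit.py
```

```text
t 19.98 tilt -31.7 bar -32.9 rad 91 ax 1 F_a,h,z 0.4 0.1 0.3 M 0.551 tau_on_tool 0.009 open 25
t 20.15 tilt -31.8 bar -32.7 rad 90 ax 0 F_a,h,z 0.1 0.2 0.1 M 0.392 tau_on_tool -0.009 open 15
t 20.32 tilt -26.7 bar -28.4 rad 90 ax -0 F_a,h,z -1.4 0.8 -0.1 M 0.662 tau_on_tool -0.065 open 15
t 20.48 tilt -21.6 bar -23.3 rad 90 ax -0 F_a,h,z -0.7 2.5 -1.3 M 1.041 tau_on_tool -0.256 open 16
t 20.65 tilt -16.6 bar -18.5 rad 90 ax -0 F_a,h,z -2.9 3.6 -0.3 M 0.988 tau_on_tool -0.315 open 16
t 20.82 tilt -11.6 bar -13.5 rad 90 ax -0 F_a,h,z -1.9 3.8 0.9 M 0.954 tau_on_tool -0.310 open 15
t 20.98 tilt -6.6 bar -8.5 rad 90 ax -0 F_a,h,z -2.5 5.2 0.4 M 0.842 tau_on_tool -0.456 open 16
t 21.15 tilt -1.6 bar -3.5 rad 90 ax -0 F_a,h,z -1.3 4.7 2.5 M 0.875 tau_on_tool -0.405 open 15
t 21.32 tilt 3.4 bar 1.5 rad 90 ax 0 F_a,h,z -2.5 4.4 2.5 M 0.814 tau_on_tool -0.403 open 16
t 21.48 tilt 8.4 bar 6.6 rad 90 ax 0 F_a,h,z -1.1 5.0 2.9 M 0.697 tau_on_tool -0.479 open 15
t 21.65 tilt 13.4 bar 11.7 rad 89 ax 0 F_a,h,z -1.5 4.4 3.7 M 0.739 tau_on_tool -0.450 open 16
t 21.82 tilt 18.4 bar 16.8 rad 89 ax 0 F_a,h,z -2.2 3.9 4.6 M 0.704 tau_on_tool -0.449 open 15
t 21.98 tilt 23.4 bar 21.9 rad 89 ax 0 F_a,h,z -1.8 3.6 5.5 M 0.615 tau_on_tool -0.485 open 15
t 22.15 tilt 28.4 bar 27.0 rad 89 ax 0 F_a,h,z -2.3 2.6 5.4 M 0.565 tau_on_tool -0.424 open 16
t 22.32 tilt 33.4 bar 32.1 rad 89 ax 0 F_a,h,z -1.9 3.0 5.4 M 0.565 tau_on_tool -0.478 open 16
t 22.48 tilt 38.4 bar 37.2 rad 89 ax 0 F_a,h,z -2.4 1.4 6.3 M 0.413 tau_on_tool -0.434 open 16
Fr Wc Ws k c L [ 0.33   0.042  0.215 -1.11   0.026  0.198] sd [0.012 0.009 0.009 0.021 0.011 0.007] W 0.2194450189217211
heavy angle from up at drum 0: 78.9427925788148  -> drum angle for down: 101.0572074211852
```

```bash

python3 -m crank '-2.5 0 0 0 -.0042 .0001 .82;-2.5 0 0 0 -.0042 .0001 .82' >/dev/null; python3 log.py
python3 -m crank '-2.5 0 0 0 -.0042 .0001 .82;-2.5 0 0 0 -.0042 .0001 .82' >/dev/null; python3 log.py
python3 -m crank '-2.5 0 0 0 -.0042 .0001 .82;-2.5 0 0 0 -.0042 .0001 .82' >/dev/null; python3 log.py
python3 -m crank '-2.5 0 0 0 -.0042 .0001 .82;-2.5 0 0 0 -.0042 .0001 .82' >/dev/null; python3 log.py
python3 -m crank '-2.5 0 0 0 -.0042 .0001 .82;-2.5 0 0 0 -.0042 .0001 .82' >/dev/null; python3 log.py
python3 -m crank '-2.5 0 0 0 -.0042 .0001 .82;-2.5 0 0 0 -.0042 .0001 .82' >/dev/null; python3 log.py
python3 -m crank '-2.5 0 0 0 -.0042 .0001 .82;-2.5 0 0 0 -.0042 .0001 .82' >/dev/null; python3 log.py
python3 -m crank '-2.5 0 0 0 -.0042 .0001 .82;-2.5 0 0 0 -.0042 .0001 .82' >/dev/null; python3 log.py
python3 -m crank '-2.5 0 0 0 -.0042 .0001 .82;-2.5 0 0 0 -.0042 .0001 .82' >/dev/null; python3 log.py
python3 -m crank '-2.5 0 0 0 -.0042 .0001 .82;-2.5 0 0 0 -.0042 .0001 .82' >/dev/null; python3 log.py
python3 -m crank '-2.5 0 0 0 -.0042 .0001 .82;-2.5 0 0 0 -.0042 .0001 .82' >/dev/null; python3 log.py
python3 -m crank '-2.5 0 0 0 -.0042 .0001 .82;-2.5 0 0 0 -.0042 .0001 .82' >/dev/null; python3 log.py
echo '[[2.4,4.7,0,0],[5.3,6.84,-1,0],[7.3,10.1,1,0],[10.4,12.46,0,0],[12.9,15.55,1,-60],[15.95,17.54,-1,-60],[18,19.4,0,0],[20.8,22.5,1,-120],[23.1,24.6,-1,-120]]' > off.json; python3 fit.py v|sed -n '1,2p;60,99p'
python3 -c "
from h import *
print(r.state()['joints'])"
```

```text
t 22.65 tilt 33.3 bar 33.5 rad 89 ax 0 F_a,h,z -0.8 2.7 0.1 M -0.139 tau_on_tool -0.205 open 16
t 22.82 tilt 28.1 bar 27.9 rad 89 ax 0 F_a,h,z -0.0 -0.7 0.4 M -0.500 tau_on_tool 0.036 open 15
t 22.98 tilt 23.0 bar 23.1 rad 89 ax 0 F_a,h,z 0.3 -1.5 -2.0 M -0.834 tau_on_tool 0.189 open 15
t 23.15 tilt 18.0 bar 18.1 rad 89 ax 0 F_a,h,z 0.9 -1.3 -2.0 M -0.702 tau_on_tool 0.163 open 15
t 23.32 tilt 13.0 bar 13.1 rad 89 ax 1 F_a,h,z 1.0 -2.3 -2.0 M -0.692 tau_on_tool 0.243 open 15
t 23.48 tilt 8.0 bar 8.1 rad 89 ax 1 F_a,h,z 1.3 -1.4 -3.0 M -0.650 tau_on_tool 0.161 open 15
t 23.65 tilt 3.0 bar 3.0 rad 89 ax 1 F_a,h,z 0.6 -1.8 -2.1 M -0.511 tau_on_tool 0.174 open 15
t 23.82 tilt -2.0 bar -2.0 rad 89 ax 1 F_a,h,z 1.4 -2.7 -1.0 M -0.483 tau_on_tool 0.241 open 15
t 23.98 tilt -7.0 bar -7.0 rad 89 ax 1 F_a,h,z 1.3 -2.7 -0.7 M -0.389 tau_on_tool 0.236 open 15
t 24.15 tilt -12.0 bar -12.0 rad 89 ax 1 F_a,h,z 1.3 -4.7 -0.6 M -0.358 tau_on_tool 0.399 open 15
t 24.32 tilt -17.0 bar -17.0 rad 89 ax 1 F_a,h,z 2.5 -3.8 0.1 M -0.337 tau_on_tool 0.330 open 15
t 24.48 tilt -22.0 bar -22.0 rad 89 ax 1 F_a,
[... 1001 characters left out ...]
0.41 M 0.74 0.68
21.82 bar 17 tf 0.45 T 0.43 M 0.70 0.63
21.98 bar 22 tf 0.49 T 0.45 M 0.61 0.57
22.15 bar 27 tf 0.42 T 0.46 M 0.56 0.52
22.32 bar 32 tf 0.48 T 0.47 M 0.56 0.47
22.48 bar 37 tf 0.43 T 0.49 M 0.41 0.42
23.15 bar 18 tf -0.16 T -0.18 M -0.70 -0.73
23.32 bar 13 tf -0.24 T -0.20 M -0.69 -0.66
23.48 bar 8 tf -0.16 T -0.21 M -0.65 -0.60
23.65 bar 3 tf -0.17 T -0.23 M -0.51 -0.54
23.82 bar -2 tf -0.24 T -0.24 M -0.48 -0.48
23.98 bar -7 tf -0.24 T -0.26 M -0.39 -0.42
24.15 bar -12 tf -0.40 T -0.28 M -0.36 -0.36
24.32 bar -17 tf -0.33 T -0.30 M -0.34 -0.30
24.48 bar -22 tf -0.31 T -0.31 M -0.20 -0.25
[ 0.03273782  0.44068903 -0.48740993  1.88507595  0.56161292  1.16839631
 -2.49603552]
```

```bash

python3 -m crank '-2.5 0 0 0 -.0042 .0001 .82;-2.5 0 0 0 -.0042 .0001 .82;0 0 0 0 0 0 .82;0 0 0 0 0 0 .82' >/dev/null; python3 log.py
cat > ffit.py <<'E'
import re
s=open("fit.py").read().replace("(Mm-M)/.05","(Mm-M)/5")
exec(s)
E
python3 ffit.py
```

```text
t 24.82 tilt -26.8 bar -27.6 rad 89 ax 0 F_a,h,z 0.8 -2.9 2.8 M -0.356 tau_on_tool 0.345 open 15
Fr Wc Ws k c L [ 0.333  0.047  0.22  -1.109  0.033  0.196] sd [0.012 0.017 0.017 1.39  0.629 0.171] W 0.2245421444936655
heavy angle from up at drum 0: 77.96065725159974  -> drum angle for down: 102.03934274840026
```

```bash

python3 -m crank '2.7 0 0 0 .0045 .0001 .82;2.7 0 0 0 .0045 .0001 .82;2.7 0 0 0 .0045 .0001 .82;0 0 0 0 0 0 .82;0 0 0 0 0 0 .82;0 0 0 0 0 0 .82' >/dev/null; python3 log.py
python3 -c "
from h import *
s=snapshot('wrist');cv2.imwrite('pics/w7.png',s['pixels'][:,:,::-1])
s=snapshot('scene');crop(s,'pics/c7.png',200,110,120,145,4)"
```

```text
t 25.32 tilt -18.7 bar -19.9 rad 89 ax 0 F_a,h,z 0.5 0.3 0.5 M 0.363 tau_on_tool -0.010 open 16
```

View pics/c7.png

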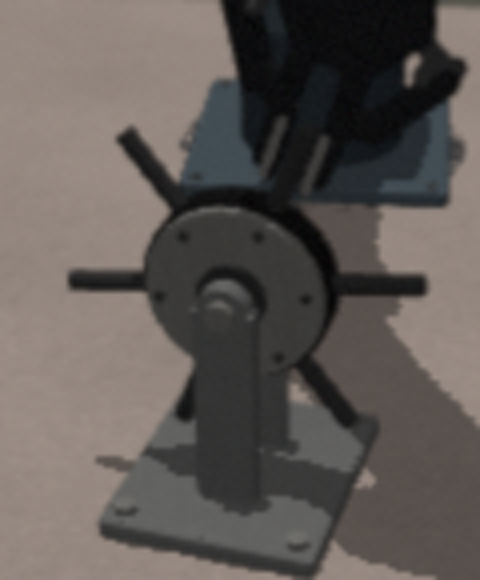

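View pics/w7.png

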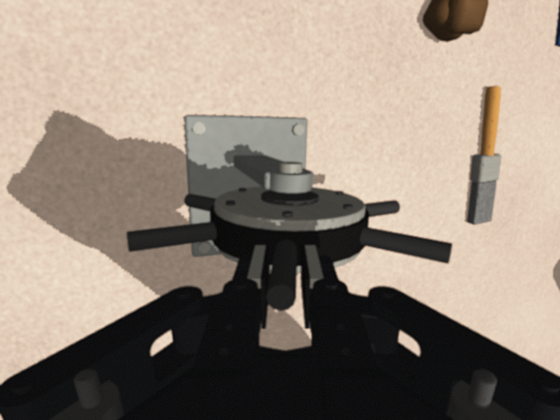

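```bash

python3 -c "
from bars import *
ang('scene',[[200+u/4,110+v/4] for u,v in[(127,135),(424,286),(352,422),(72,279),(186,415)]])"
python3 -m crank '0 0 0 0 0 0 1;0 0 0 0 0 0 1;0 0 0 0 0 0 1;0 0 0 0 0 0 1;0 0 0 0 0 0 1;0 0 0 0 0 0 1' >/dev/null; python3 log.py
python3 -c "
from h import *
s=snapshot('wrist');cv2.imwrite('pics/w8.png',s['pixels'][:,:,::-1])
s=snapshot('scene');crop(s,'pics/c8.png',200,110,120,145,4)"
```

```text
scene 38.6 mod60 -21.4 r 0.1025
scene -82.7 mod60 -22.7 r 0.1023
scene -142.3 mod60 -22.3 r 0.1054
scene 98.3 mod60 -21.7 r 0.1044
scene 159.4 mod60 -20.6 r 0.1047
t 25.97 tilt -18.8 bar -19.4 rad 89 ax -0 F_a,h,z -1.2 -1.2 5.8 M -0.716 tau_on_tool 0.276 open 10
```

View pics/w8.png

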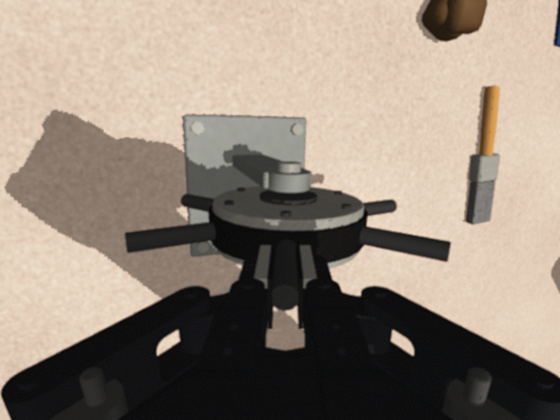

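View pics/c8.png

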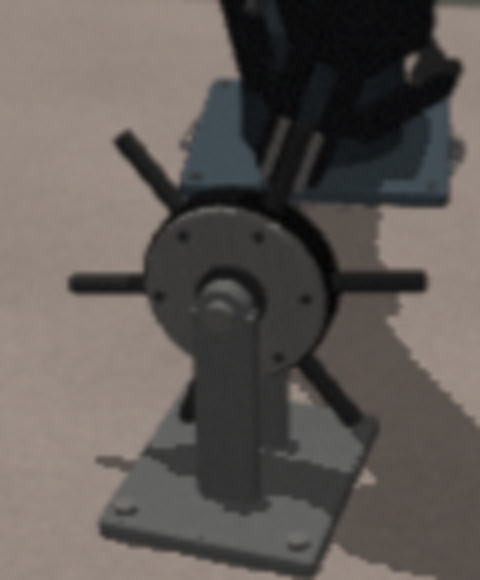

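The bar is gripped (opening 10 mm). The tool is about 2° off the bar, which loads the grip slightly, so I ease it.

```bash

python3 -m crank '-1 0 0 0 -.0012 0 1;0 0 0 0 0 0 1;0 0 0 0 0 0 1' >/dev/null; python3 log.py
python3 -m crank '-1 0 0 0 -.0012 0 1;0 0 0 0 0 0 1;0 0 0 0 0 0 1' >/dev/null; python3 log.py
python3 -m crank '0 0 0 0 0 0 1;0 0 0 0 0 0 1' >/dev/null; python3 log.py
```

```text
t 26.32 tilt -19.8 bar -20.3 rad 89 ax -0 F_a,h,z -2.2 -2.0 6.0 M -0.622 tau_on_tool 0.356 open 11
t 26.57 tilt -20.7 bar -21.1 rad 89 ax -0 F_a,h,z -1.8 -0.8 4.8 M -0.490 tau_on_tool 0.218 open 10
t 26.73 tilt -20.7 bar -21.1 rad 89 ax -0 F_a,h,z -1.5 -0.8 5.7 M -0.462 tau_on_tool 0.252 open 10
```

```bash

python3 -c "
from h import *
s=snapshot('scene');cv2.imwrite('pics/f9.png',s['pixels'][:,:,::-1])"
```

```text
(no output)
```

View pics/f9.png

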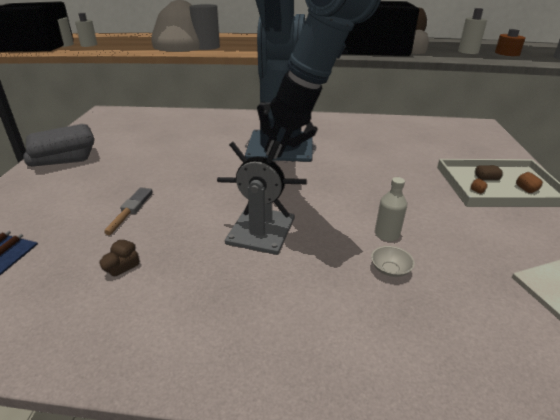

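The last view shows the gripper on the upper bar at (275,145). The bottle, dish, nodule and brush are where they started.

```bash
python3 -c "
from rig import order
print(order.job_done())"; python3 log.py
```

```text
the job is handed in; nothing more can be done
None
the job is handed in; nothing more can be done
```

I turned the drum until its heavy side points down, within a few degrees by my estimate. I handed the job in at about 27 s, with the gripper still closed on one of the upper bars. I could not read the plumb pellet, so the result rests on the torque fit alone.

- **Feeling the weight:** I held three neighbouring bars loosely in the jaws in turn and swept the drum both ways through about 200° in all. The fit gave a drag of about 0.33 N m and a weight pull of about 0.22 N m.
- **Where down is:** The fit, using forces and moments, puts heavy-side-down with the gripped bar at -19.3° from upright, give or take about 3°. A fit using forces alone gave -18°.
- **Final position:** The tool sits on the bar at -21.1°. The camera put the bars at about -21.7° just before I closed the grip, and it has read about 1° low throughout. The drum is therefore about 2° off the estimate, well inside the 15° band.
- **Stillness:** After I eased the tool to line up with the bar, the estimated turning load on the drum was about 0.1 N m, below the spindle drag. The last two readings were steady.
- **Other things on the bench:** The final picture shows the bottle, dish, nodule and brush where they started.
- **Disagreement:** The fitted drag is about 13% below the stated 0.38 N m. I took this as a scale error in the force lever, which would not change the angle.

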